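# Find the case that rattles and hold it out

### The arm

A 6-joint arm with a two-finger parallel gripper is mounted at the origin on the work surface. World frame = base frame: x ahead of the robot, y to its left, z up, the work surface at z = 0. Lengths are in m, angles in rad, forces in N, time in s.
With the tool pointing down it reaches from about 0.3 to 0.775 m from the base axis. Payload 14.6 kg.
Tool frame: the origin (TCP) lies between the finger pads; the fingertips stand 8 mm ahead of it and the grasp point (between the pads) lies 11 mm behind it; z points along the fingers, y is the direction in which the jaws open and shut (so a half turn about z gives the same grasp; the last joint's range is limited). The gripper opens to 94 mm and grips with 3 to 60 N. Pads are 16 mm wide; open, the fingers measure 119 mm over their backs; the gripper's body (75 mm by 177 mm) begins 78 mm behind the grasp point.
Start: joints at [1.166, 0.3, 1.521, -0, 1.321, -0.067], TCP at [0.182, 0.519, 0.213] pointing down, gripper open.
Joint ranges: [-3.03, 3.03], [-0.79, 2.21], [0.23, 2.52], [-1.04, 4.18], [0, 3.07], [-2.55, 2.55]. Speed limits (rad/s): [2.22, 2.22, 2.57, 3.14, 3.14, 3.14].

### API

Orientations are given as [roll, pitch, yaw] about the fixed x, y, z axes, in that order (R = Rz(yaw) Ry(pitch) Rx(roll)).
In Python, from station import ctrl, viewer, workorder gives the robot as it stands.
- The arm moves only by the tool play_rows, never from a script. Its argument "commands" is a list of rows, each an object of numbers: "dx", "dy", "dz": the shift along the tool's x, y, z in m; "ax", "ay", "az": the turn, a rotation vector about the tool's x, y, z in degrees. In form: [{"dx": .., "dy": .., "dz": .., "ax": .., "ay": .., "az": ..}, ...]. A call has exactly 5 rows; each row shifts and turns the pose as measured when the row begins, along the tool's axes as they then stand; what a row does not reach is not made up. A row lasts 1/12 s, in which the tool goes at most 41.7 mm and 7.16 degrees, less where a joint would pass 70% of its speed; a pose out of reach is approached as far as the arm can. A call with a gripper value outside its range is refused whole. "claw" is the opening, from 0 (shut) to 1 (fully open), set as the call begins (left out, the last holds). The fingers move at their own pace and stop on an object; "squeeze" is the grip in N (left out, the last holds). Time passes only in rows, so rows that do not move let the fingers close, or fill a call up. It gives the time, the measured TCP pose, the force and the opening at its end, in the units of the state.
- ctrl.get_obs(): the state, without advancing time (a new reading comes with each control period).
- viewer.camera(name): name is "scene" or "top" or "wrist"; returns the picture (400x640x3 uint8, red, green, blue); there is no depth.
- viewer.camera_model(name): a dict with "K" (3x3 intrinsics, pixels), "pose" (4x4, takes a point from camera to world coordinates); the wrist camera has in their place "T_tool_cam" (4x4, takes a point from camera to tool coordinates, whose origin is the TCP and whose axes are the flange's). Camera axes: x right, y down, z forward; pixel columns grow to the right and rows downward; lengths in m; the calibration is good to about 2 mm. A picture is of the moment at which its call begins: read the wrist's pose just before it. camera_model takes no time and is no camera call.
- workorder.hand_in(): hands the job in, once; it reports no verdict.
The state is a dict: "time_s": time; "qpos": joint angles; "joint_vel": joint speeds; "tau": joint torques, N m; "ee_pos": TCP position; "eef_rot": TCP orientation; "force": force on the tool from outside, world axes, zero at the start; "moment": the same for the moment, N m; "grip_width": finger opening in m.
Only numpy, scipy, OpenCV 4.12 (cv2) and the standard library are available. Lean on these libraries where they do the work, as an engineer would, in place of code of your own. Each camera call takes 0.05 s, during which the arm holds its last target. There are 200 camera calls.

### The job

A heavy part has come loose inside one of the three sealed cases on the bench: lift the cases by their handles and shake or tip them one after another to find the one that rattles, standing each silent one back upright where it stood and leaving the other things on the bench alone. Take the case that rattles, having shaken it off the bench too, and hold it out level over the round rubber pad, with its underside about 15 cm above the bench. Finish while still holding it there in the gripper: do not set it down.

Things in the scene. Friction and masses are not known exactly. Their poses are not given: they have to be found in the camera images.
- case_a_mid (a point): middle of the box (32 mm above its underside) of one of three identical sealed cases: grey box 120 x 120 x 64 mm, z up through the lid. On the lid a rigid black handle: straight bar along the case's y, 16 mm wide (x), 18 mm high, its centre 63 mm above this point, its underside 22 mm above the lid, 76 mm clear between its end posts. Any of the three may be the one that rattles
- case_b_mid (a point): the same point of the second case, alike in every way outside. Each of the three weighs 0.55 to 0.66 kg, full. Two of them (which two changes) hold a tightly packed 260 g filling that stays put in the middle
- case_c_mid (a point): the same point of the third case, alike in every way outside. The case that rattles (any of the three) holds instead a loose round 260 g steel part that rolls freely on the flat floor inside, up to 32 mm either way from the middle, runs to the low side when the case is tipped and knocks on the walls; it starts in the middle
- pad_top (a point): centre of the top of the round flat black rubber pad, 130 mm across, 4 mm thick, fixed to the bench on the side away from the robot
- screwdriver: bystander, leave alone: screwdriver, 180 mm long, lying along its x, origin on its underside
- offcut: bystander, leave alone: pine offcut 140 x 32 x 22 mm, lying, origin at the centre of its underside
- tape: bystander, leave alone: red roll of tape lying flat, 110 mm across, 20 mm high, origin at the centre of its underside
- glue: bystander, leave alone: blue bottle standing, 60 mm across, 140 mm high, origin at the centre of its underside
- wrench: bystander, leave alone: wrench, 160 mm long, lying along its x, origin on its underside
- brush: bystander, leave alone: brush, 200 mm long, lying along its x, origin on its underside
- clamp: bystander, leave alone: bar clamp lying flat, 300 mm long along its x, 24 mm high, red jaws, origin on its underside under the bar's middle
Not all that is in view belongs to the job. What is shaped like the part that bears case_b_mid but orange is not meant.

How it is judged:
By the outcome, as a careful person would: the job done as asked, in the order asked, and still so for the second after the job is handed in, while the arm keeps its last pose, push and grip.
It also fails if it takes over 72 s, if anything falls off the work surface, if the arm or the gripper's body presses on something with over 40 N, if the wrist force passes 120 N, or if a joint passes its speed limit or range.

## Working session

There is one attempt and no reset: what is moved stays moved. The work goes in short steps, Python scripts to look and compute and a tool call to move; the robot and the scene stay as the last step left them, time stands still between calls to the robot, and variables do not carry over. Pictures are saved under pics/ and viewed, about 8 in all and at most 12, crops included, and the job is handed in when it is done.

Besides the shell and the picture viewer there is one more tool, called after ">>>" as name([rows], argument=value, ...), one row to a line, values as JSON. play_rows: Moves the arm, as the interface text tells. Its arguments: {"type":"object","properties":{"commands":{"type":"array","items":{"type":"object","properties":{"dx":{"type":"number"},"dy":{"type":"number"},"dz":{"type":"number"},"ax":{"type":"number"},"ay":{"type":"number"},"az":{"type":"number"}}}},"claw":{"type":"number"},"squeeze":{"type":"number"}},"required":["commands"]}

```bash
ls; mkdir -p pics; python3 - <<'E'
from station import ctrl, viewer, workorder
import cv2,numpy as np
print(ctrl.get_obs())
for n in ["scene","top"]:
    cv2.imwrite(f"pics/{n}0.png",viewer.camera(n)[...,::-1]); m=viewer.camera_model(n); print(n,m)
print(viewer.camera_model("wrist"))
E
```

```text
pics
{'time_s': 0.0, 'qpos': array([ 1.16637712e+00,  3.00452730e-01,  1.52159188e+00,  4.94866264e-06,
        1.32070971e+00, -6.65900726e-02]), 'joint_vel': array([ 0.00025702,  0.00025406,  0.00035094,  0.00185466, -0.00102312,
        0.00175692]), 'tau': array([ 1.73142425e-04, -5.31802583e+01, -3.52741778e+01,  7.08356104e-02,
        2.43748137e-02, -1.00737564e-04]), 'ee_pos': array([0.18218547, 0.51867309, 0.21289184]), 'eef_rot': array([-3.14043388e+00, -8.20812514e-05,  2.80376224e+00]), 'force': array([-0.18645162,  0.21471878,  0.20415587]), 'moment': array([-0.01556091, -0.0091893 ,  0.00089947]), 'grip_width': 0.09422383866067789}
scene {'K': array([[416.81778505,   0.        , 315.63985346],
       [  0.        , 416.81778505, 204.67827535],
       [  0.        ,   0.        ,   1.        ]]), 'pose': array([[ 0.83630327,  0.34023035, -0.42993039,  1.12016076],
       [ 0.54788498, -0.48933869,  0.67850549, -1.06331572],
       [ 0.02046659, -0.80298877, -0.59564264,  0.9632518 ],
       [ 0.        ,  0.        ,  0.        ,  1.        ]])}
top {'K': array([[392.46
[... 211 characters left out ...]
      [-0.99977523, -0.02006838,  0.00683706, -0.03526513],
       [-0.00486467, -0.09673596, -0.99529819,  1.16099556],
       [ 0.        ,  0.        ,  0.        ,  1.        ]])}
{'K': array([[338.85960274,   0.        , 324.09789092],
       [  0.        , 338.85960274, 200.29720175],
       [  0.        ,   0.        ,   1.        ]]), 'T_tool_cam': array([[-5.45368355e-04, -9.57577340e-01, -2.88175886e-01,
         8.43002887e-02],
       [ 9.99999804e-01, -4.33567408e-04, -4.51786320e-04,
         3.98106287e-04],
       [ 3.07676671e-04, -2.88176076e-01,  9.57577388e-01,
        -1.72058259e-01],
       [ 0.00000000e+00,  0.00000000e+00,  0.00000000e+00,
         1.00000000e+00]])}
```

View pics/top0.png

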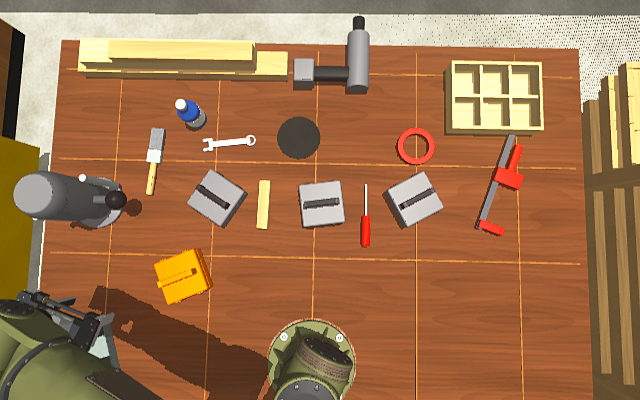

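View pics/scene0.png

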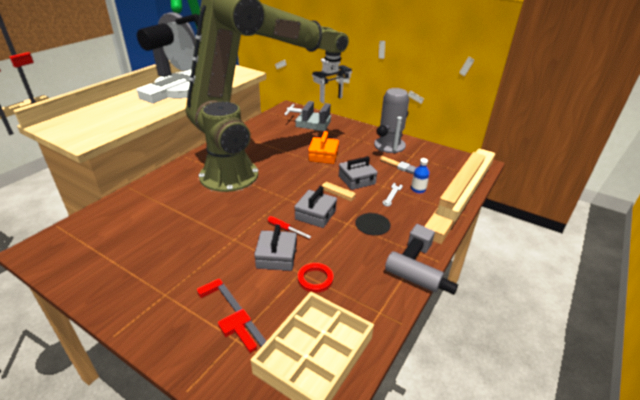

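The top view shows three grey cases at about (217,198), (321,204) and (414,200). The orange lookalike is at (182,277), and the pad is at (299,138). Other grey things are the motor-like tool at (340,70) and the machine at (70,195), neither of them a box. The scene view agrees, so the grey boxes with black handles are the ones I want.

```bash
cat > h.py <<'E'
from station import ctrl, viewer, workorder
import cv2,numpy as np
from scipy.spatial.transform import Rotation as R
def cast(n,px,z):
    m=viewer.camera_model(n);K,P=m["K"],m["pose"]
    d=P[:3,:3]@np.linalg.inv(K)@np.array([px[0],px[1],1.]);return P[:3,3]+d*(z-P[2,3])/d[2]
E
python3 - <<'E'
from h import *
im=cv2.imread("pics/top0.png");out=cv2.resize(im[90:260,140:500],None,fx=2.2,fy=2.2,interpolation=cv2.INTER_CUBIC)
g=im.max(2); sat=im.max(2).astype(int)-im.min(2)
for c in [(217,198),(321,204),(414,200),(299,138)]:
    w=38
    x0,y0=c[0]-w,c[1]-w
    sub=(slice(y0,y0+2*w),slice(x0,x0+2*w))
    dark=((g[sub]<62)&(sat[sub]<25)).astype(np.uint8)
    grey=((g[sub]>=85)&(sat[sub]<30)).astype(np.uint8)
    for nm,mk,z in (("dark",dark,.104 if c[1]>150 else .004),("grey",grey,.064)):
        n,l,s,cen=cv2.connectedComponentsWithStats(mk)
        if n<2: continue
        k=1+np.argmax(s[1:,4]); cs,_=cv2.findContours((l==k).astype(np.uint8),0,2)
        r=cv2.minAreaRect(np.vstack(cs)); b=cv2.boxPoints(r)+[x0,y0]
        W=np.array([cast("top",p,z)[:2] for p in b]); e=W[1]-W[0],W[2]-W[1]
        print(c,nm,s[k,4],W.mean(0).round(4),[round(float(np.linalg.norm(v)),4) for v in e],[round(float(np.degrees(np.arctan2(v[1],v[0]))),1) for v in e], cast("top",cen[k]+[x0,y0],z)[:2].round(4))
        cv2.polylines(out,[((b-[140,90]+.5)*2.2).astype(int)],True,(0,255,0) if nm=="grey" else (0,0,255),1)
cv2.imwrite("pics/crop1.png",out)
E
```

```text
(217, 198) dark 19 [0.4827 0.2872] [0.0032, 0.0497] [-34.4, -125.2] [0.484  0.2891]
(217, 198) grey 1586 [0.4665 0.2744] [0.121, 0.1253] [-32.2, -123.3] [0.4669 0.2748]
(321, 204) dark 4 [ 0.4533 -0.0634] [0.0081, 0.0027] [-88.8, -179.0] [ 0.4533 -0.0634]
(321, 204) grey 1712 [ 0.456  -0.0224] [0.1195, 0.1223] [-82.5, -172.8] [ 0.4562 -0.0224]
(414, 200) dark 15 [ 0.4507 -0.2398] [0.0073, 0.0132] [-62.4, -153.2] [ 0.4507 -0.2397]
(414, 200) grey 1720 [ 0.4757 -0.2843] [0.1198, 0.1209] [-60.3, -151.6] [ 0.475  -0.2844]
(299, 138) dark 3 [0.6995 0.0059] [0.0, 0.0086] [0.0, 45.6] [0.6995 0.0059]
(299, 138) grey 1 [0.699 0.07 ] [0.0, 0.0] [0.0, 0.0] [0.699 0.07 ]
```

View pics/crop1.png

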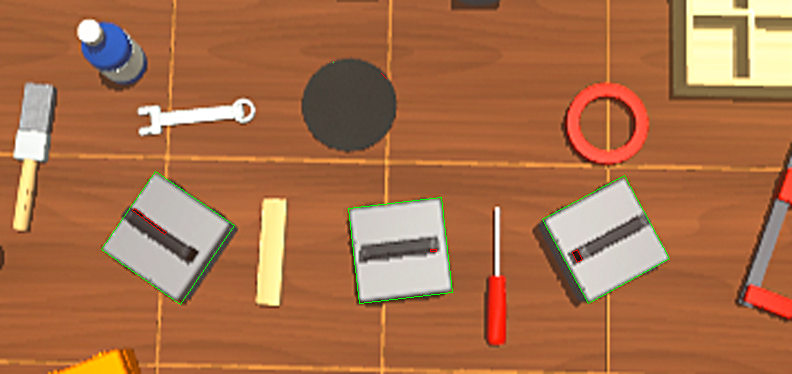

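The crop confirms three grey cases with black bars, and the lid fits look good. I'll refine the bars and the pad with a looser threshold.

```bash
python3 - <<'E'
from h import *
im=cv2.imread("pics/top0.png");g=im.max(2).astype(int);sat=g-im.min(2)
print(im[138,299],im[204,321])
for c,w,z in [((217,198),24,.104),((321,204),24,.104),((414,200),24,.104),((299,138),34,.004)]:
    x0,y0=c[0]-w,c[1]-w;sub=(slice(y0,y0+2*w),slice(x0,x0+2*w))
    mk=((g[sub]<100)&(sat[sub]<30)).astype(np.uint8)
    n,l,s,cen=cv2.connectedComponentsWithStats(mk);k=l[w,w] or 1+np.argmax(s[1:,4])
    cs,_=cv2.findContours((l==k).astype(np.uint8),0,2)
    r=cv2.minAreaRect(np.vstack(cs)); b=cv2.boxPoints(r)+[x0,y0]
    W=np.array([cast("top",p,z)[:2] for p in b]); e=W[1]-W[0],W[2]-W[1]
    print(c,s[k,4],W.mean(0).round(4),[round(float(np.linalg.norm(v)),4) for v in e],[round(float(np.degrees(np.arctan2(v[1],v[0]))),1) for v in e], cast("top",cen[k]+[x0,y0],z)[:2].round(4))
o=ctrl.get_obs();print(R.from_euler('xyz',o['eef_rot']).as_matrix().round(2))
E
```

```text
[58 66 72] [73 77 85]
(217, 198) 237 [0.466  0.2738] [0.0185, 0.1039] [-31.7, -122.7] [0.4656 0.2735]
(321, 204) 207 [ 0.4541 -0.0194] [0.0955, 0.0195] [-82.1, -172.3] [ 0.4531 -0.0166]
(414, 200) 134 [ 0.4773 -0.287 ] [0.0772, 0.0157] [-61.1, -152.3] [ 0.4771 -0.2881]
(299, 138) 1393 [0.6574 0.053 ] [0.1269, 0.1255] [-88.9, -178.8] [0.6578 0.0522]
[[-0.94  0.33 -0.  ]
 [ 0.33  0.94 -0.  ]
 [ 0.   -0.   -1.  ]]
```

```bash
cat >> h.py <<'E'
def plan(p,yaw,n,show=True):
    o=ctrl.get_obs();r=R.from_euler('xyz',o['eef_rot']);P=o['ee_pos'];p=np.array(p)
    T=R.from_euler('xyz',[np.pi,0,np.radians(yaw)])
    rv=(r.inv()*T).as_rotvec()
    for i in range(n):
        cur=r*R.from_rotvec(rv*i/n); d=cur.inv().apply((p-P)/n)
        print((d*1000).round().astype(int),np.degrees(rv/n).round(1),end=' | ' if i%5!=4 else '\n')
    print()
def st():
    o=ctrl.get_obs();print(round(o['time_s'],2),o['ee_pos'].round(4),np.degrees(o['eef_rot']).round(1),'F',o['force'].round(2),'M',o['moment'].round(3),'w',round(o['grip_width'],4))
E
python3 -c "
from h import *
plan([.4665,.274,.19],57,15)"
```

```text
[-23  -9   2] [-0.   0.   6.9] | [-24  -6   2] [-0.   0.   6.9] | [-25  -3   2] [-0.   0.   6.9] | [-25   0   2] [-0.   0.   6.9] | [-25   3   2] [-0.   0.   6.9]
[-24   6   2] [-0.   0.   6.9] | [-23   9   2] [-0.   0.   6.9] | [-22  11   2] [-0.   0.   6.9] | [-21  14   2] [-0.   0.   6.9] | [-19  16   2] [-0.   0.   6.9]
[-17  19   2] [-0.   0.   6.9] | [-14  20   2] [-0.   0.   6.9] | [-12  22   2] [-0.   0.   6.9] | [-9 23  2] [-0.   0.   6.9] | [-6 24  2] [-0.   0.   6.9]
```

>>> play_rows([
  {"dx": -0.023,"dy": -0.009,"dz": 0.002,"az": 7},
  {"dx": -0.024,"dy": -0.006,"dz": 0.002,"az": 7},
  {"dx": -0.025,"dy": -0.003,"dz": 0.002,"az": 7},
  {"dx": -0.025,"dy": 0,"dz": 0.002,"az": 7},
  {"dx": -0.025,"dy": 0.003,"dz": 0.002,"az": 7},
], claw=1)

```text
validation failed for argument at $.co...
```

>>> play_rows([
  {"dx": -0.024,"dy": 0.006,"dz": 0.002,"az": 7},
  {"dx": -0.023,"dy": 0.009,"dz": 0.002,"az": 7},
  {"dx": -0.022,"dy": 0.011,"dz": 0.002,"az": 7},
  {"dx": -0.021,"dy": 0.014,"dz": 0.002,"az": 7},
  {"dx": -0.019,"dy": 0.016,"dz": 0.002,"az": 7},
])

```text
validation failed for argument at $.co...
```

>>> play_rows([
  {"dx": -0.017,"dy": 0.019,"dz": 0.002,"az": 7},
  {"dx": -0.014,"dy": 0.02,"dz": 0.002,"az": 7},
  {"dx": -0.012,"dy": 0.022,"dz": 0.002,"az": 7},
  {"dx": -0.009,"dy": 0.023,"dz": 0.002,"az": 7},
  {"dx": -0.006,"dy": 0.024,"dz": 0.002,"az": 6},
])

```text
validation failed for argument at $.co...
```

```bash
python3 -c "
from h import *
st();plan([.4665,.274,.19],57,5)"
```

```text
0.1 [0.1822 0.5187 0.213 ] [-179.9   -0.   160.6] F [-0.1  -0.09 -0.92] M [ 0.014 -0.006  0.04 ] w 0.094
[-70 -27   5] [-0.   0.  20.7] | [-75  -1   5] [-0.   0.  20.7] | [-70  26   5] [-0.   0.  20.7] | [-57  49   5] [-0.   0.  20.7] | [-36  66   5] [-0.   0.  20.7]
```

>>> play_rows([
  {"dx": -0.023,"dy": -0.009,"dz": 0.002,"ax": 0,"ay": 0,"az": 7},
  {"dx": -0.024,"dy": -0.006,"dz": 0.002,"ax": 0,"ay": 0,"az": 7},
  {"dx": -0.025,"dy": -0.003,"dz": 0.002,"ax": 0,"ay": 0,"az": 7},
  {"dx": -0.025,"dy": 0,"dz": 0.002,"ax": 0,"ay": 0,"az": 7},
  {"dx": -0.025,"dy": 0.003,"dz": 0.002,"ax": 0,"ay": 0,"az": 7},
], claw=1)

```text
time_s: 0.52
ee_pos: [0.2766, 0.4362, 0.201]
eef_rot: [-3.138, 0.001, 2.183]
force: [0.7, -0.4, 0.2]
grip_width: 0.0941
```

>>> play_rows([
  {"dx": -0.024,"dy": 0.006,"dz": 0.002,"ax": 0,"ay": 0,"az": 7},
  {"dx": -0.023,"dy": 0.009,"dz": 0.002,"ax": 0,"ay": 0,"az": 7},
  {"dx": -0.022,"dy": 0.011,"dz": 0.002,"ax": 0,"ay": 0,"az": 7},
  {"dx": -0.021,"dy": 0.014,"dz": 0.002,"ax": 0,"ay": 0,"az": 7},
  {"dx": -0.019,"dy": 0.016,"dz": 0.002,"ax": 0,"ay": 0,"az": 7},
])

```text
time_s: 0.93
ee_pos: [0.3721, 0.3477, 0.1893]
eef_rot: [-3.137, 0.005, 1.558]
force: [-0.0, 0.2, 0.9]
grip_width: 0.0939
```

>>> play_rows([
  {"dx": -0.017,"dy": 0.019,"dz": 0.002,"ax": 0,"ay": 0,"az": 7},
  {"dx": -0.014,"dy": 0.02,"dz": 0.002,"ax": 0,"ay": 0,"az": 7},
  {"dx": -0.012,"dy": 0.022,"dz": 0.002,"ax": 0,"ay": 0,"az": 7},
  {"dx": -0.009,"dy": 0.023,"dz": 0.002,"ax": 0,"ay": 0,"az": 7},
  {"dx": -0.006,"dy": 0.024,"dz": 0.002,"ax": 0,"ay": 0,"az": 6},
])

```text
time_s: 1.35
ee_pos: [0.4661, 0.2569, 0.1776]
eef_rot: [-3.14, 0.009, 0.947]
force: [-0.3, 0.9, -0.5]
grip_width: 0.0938
```

```bash
python3 -c "
from h import *
st();plan([.4665,.274,.19],57,5)"
```

```text
1.35 [0.4661 0.2569 0.1776] [-179.9    0.5   54.2] F [-0.33  0.91 -0.49] M [-0.059  0.095 -0.022] w 0.0938
[ 3 -2 -3] [-0.   0.1 -0.6] | [ 3 -2 -3] [-0.   0.1 -0.6] | [ 3 -2 -3] [-0.   0.1 -0.6] | [ 3 -2 -2] [-0.   0.1 -0.6] | [ 3 -2 -2] [-0.   0.1 -0.6]
```

>>> play_rows([
  {"dx": 0.003,"dy": -0.002,"dz": -0.002,"ax": 0,"ay": 0,"az": -0.6},
  {"dx": 0.003,"dy": -0.002,"dz": -0.002,"ax": 0,"ay": 0,"az": -0.6},
  {"dx": 0.003,"dy": -0.002,"dz": -0.002,"ax": 0,"ay": 0,"az": -0.6},
  {"dx": 0.003,"dy": -0.002,"dz": 0,"ax": 0,"ay": 0,"az": -0.6},
  {"dx": 0.003,"dy": -0.002,"dz": 0,"ax": 0,"ay": 0.5,"az": -0.6},
])

```text
time_s: 1.77
ee_pos: [0.4679, 0.2736, 0.1824]
eef_rot: [-3.138, 0.002, 0.996]
force: [0.0, 0.2, 0.3]
grip_width: 0.0946
```

```bash
cat >> h.py <<'E'
def tcp():
    o=ctrl.get_obs();T=np.eye(4);T[:3,:3]=R.from_euler('xyz',o['eef_rot']).as_matrix();T[:3,3]=o['ee_pos'];return T
def wcast(T,px,z):
    m=viewer.camera_model("wrist");P=T@m["T_tool_cam"]
    d=P[:3,:3]@np.linalg.inv(m["K"])@np.array([px[0],px[1],1.]);return P[:3,3]+d*(z-P[2,3])/d[2]
E
python3 -c "
from h import *
st();T=tcp();im=viewer.camera('wrist')[...,::-1];cv2.imwrite('pics/w1.png',im);np.save('w1.npy',T)"
```

```text
1.77 [0.4679 0.2736 0.1824] [-1.798e+02  1.000e-01  5.700e+01] F [0.04 0.22 0.31] M [-0.058  0.091 -0.032] w 0.0946
```

View pics/w1.png

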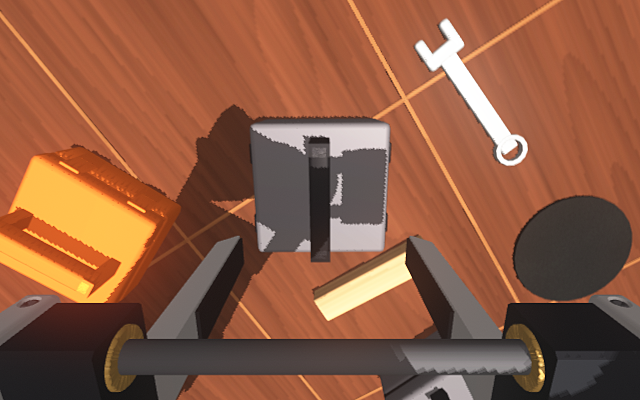

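```bash
python3 -c "
from h import *
T=np.load('w1.npy')
for p in [(319,138),(319,262),(319,165)]:
  q=wcast(T,p,.104);print(q.round(4),np.round((np.linalg.inv(T)@np.r_[q,1])[:3],4))
for p in [(250,118),(390,118),(387,251),(257,251)]:
  q=wcast(T,p,.064);print(q.round(4),np.round((np.linalg.inv(T)@np.r_[q,1])[:3],4))
"
```

```text
[0.4954 0.3234 0.104 ] [ 0.0569 -0.0038  0.0782]
[0.4405 0.2395 0.104 ] [-0.0433 -0.0042  0.0785]
[0.4844 0.3067 0.104 ] [ 0.0369 -0.0039  0.0783]
[0.4531 0.3651 0.064 ] [ 0.069  -0.0618  0.1184]
[0.551  0.3016 0.064 ] [0.069  0.0549 0.118 ]
[0.4884 0.1977 0.064 ] [-0.0523  0.0589  0.1183]
[0.386  0.2639 0.064 ] [-0.0524 -0.063   0.1187]
```

Wrist view: the case lid is centred near (320,185) and the bar runs down column 319, parallel to tool x. The jaws straddle it, offset about +5 mm in x and -4 mm in y. Descending.

>>> play_rows([
  {"dx": 0.002,"dy": -0.002,"dz": 0.02,"ax": 0,"ay": 0,"az": 0},
  {"dx": 0.002,"dy": -0.002,"dz": 0.02,"ax": 0,"ay": 0,"az": 0},
  {"dx": 0.001,"dy": 0,"dz": 0.02,"ax": 0,"ay": 0,"az": 0},
  {"dx": 0,"dy": 0,"dz": 0.02,"ax": 0,"ay": 0,"az": 0},
  {"dx": 0,"dy": 0,"dz": 0.012,"ax": 0,"ay": 0,"az": 0},
], claw=1)

```text
time_s: 2.23
ee_pos: [0.4661, 0.2856, 0.0909]
eef_rot: [3.141, -0.008, 1.007]
force: [0.8, 0.4, 0.3]
grip_width: 0.0945
```

```bash
python3 -c "
from h import *
st();plan([.4675,.278,.084],57,5)"
```

```text
2.23 [0.4661 0.2856 0.0909] [180.   -0.4  57.7] F [0.76 0.42 0.29] M [-0.018  0.173 -0.004] w 0.0945
[-1  1  1] [ 0.  -0.1  0.1] | [-1  1  1] [ 0.  -0.1  0.1] | [-1  1  1] [ 0.  -0.1  0.1] | [-1  1  1] [ 0.  -0.1  0.1] | [-1  1  1] [ 0.  -0.1  0.1]
```

>>> play_rows([
  {"dx": -0.002,"dy": 0.001,"dz": 0.002,"ax": 0,"ay": 0,"az": 0.3},
  {"dx": -0.002,"dy": 0.001,"dz": 0.002,"ax": 0,"ay": 0,"az": 0.3},
  {"dx": -0.001,"dy": 0.001,"dz": 0.002,"ax": 0,"ay": 0,"az": 0},
  {"dx": 0,"dy": 0,"dz": 0,"ax": 0,"ay": 0,"az": 0},
  {"dx": 0,"dy": 0,"dz": 0,"ax": 0,"ay": 0,"az": 0},
], claw=1)

```text
time_s: 2.65
ee_pos: [0.4643, 0.2806, 0.084]
eef_rot: [-3.141, -0.007, 1.0]
force: [-0.7, 0.5, -0.5]
grip_width: 0.0942
```

>>> play_rows([
  {"dx": 0,"dy": 0,"dz": 0,"ax": 0,"ay": 0,"az": 0},
  {"dx": 0,"dy": 0,"dz": 0,"ax": 0,"ay": 0,"az": 0},
  {"dx": 0,"dy": 0,"dz": 0,"ax": 0,"ay": 0,"az": 0},
  {"dx": 0,"dy": 0,"dz": 0,"ax": 0,"ay": 0,"az": 0},
  {"dx": 0,"dy": 0,"dz": 0,"ax": 0,"ay": 0,"az": 0},
], claw=0, squeeze=45)

```text
time_s: 3.07
ee_pos: [0.4653, 0.2811, 0.0864]
eef_rot: [3.14, -0.01, 1.0]
force: [1.0, -0.5, -0.3]
grip_width: 0.0641
```

>>> play_rows([
  {"dx": 0,"dy": 0,"dz": 0,"ax": 0,"ay": 0,"az": 0},
  {"dx": 0,"dy": 0,"dz": 0,"ax": 0,"ay": 0,"az": 0},
  {"dx": 0,"dy": 0,"dz": 0,"ax": 0,"ay": 0,"az": 0},
  {"dx": 0,"dy": 0,"dz": 0,"ax": 0,"ay": 0,"az": 0},
  {"dx": 0,"dy": 0,"dz": 0,"ax": 0,"ay": 0,"az": 0},
])

```text
time_s: 3.48
ee_pos: [0.4653, 0.2811, 0.0864]
eef_rot: [3.14, -0.01, 1.0]
force: [-0.3, -0.2, 0.1]
grip_width: 0.0308
```

```bash
python3 -c "
from h import *
st()"
```

```text
3.48 [0.4653 0.2811 0.0864] [179.9  -0.6  57.3] F [-0.35 -0.15  0.07] M [-0.099  0.118  0.056] w 0.0308
```

>>> play_rows([
  {"dx": 0,"dy": 0,"dz": 0,"ax": 0,"ay": 0,"az": 0},
  {"dx": 0,"dy": 0,"dz": 0,"ax": 0,"ay": 0,"az": 0},
  {"dx": 0,"dy": 0,"dz": 0,"ax": 0,"ay": 0,"az": 0},
  {"dx": 0,"dy": 0,"dz": 0,"ax": 0,"ay": 0,"az": 0},
  {"dx": 0,"dy": 0,"dz": 0,"ax": 0,"ay": 0,"az": 0},
])

```text
time_s: 3.9
ee_pos: [0.4662, 0.2805, 0.0864]
eef_rot: [3.138, -0.01, 1.0]
force: [2.4, -1.1, 0.0]
grip_width: 0.0157
```

```bash
python3 -c "
from h import *
st()"
```

```text
3.9 [0.4662 0.2805 0.0864] [179.8  -0.6  57.3] F [ 2.37 -1.09  0.03] M [-0.059 -0.217 -0.017] w 0.0157
```

>>> play_rows([
  {"dx": 0,"dy": 0,"dz": -0.01,"ax": 0,"ay": 0,"az": 0},
  {"dx": 0,"dy": 0,"dz": -0.02,"ax": 0,"ay": 0,"az": 0},
  {"dx": 0,"dy": 0,"dz": -0.025,"ax": 0,"ay": 0,"az": 0},
  {"dx": 0,"dy": 0,"dz": -0.025,"ax": 0,"ay": 0,"az": 0},
  {"dx": 0,"dy": 0,"dz": -0.02,"ax": 0,"ay": 0,"az": 0},
])

```text
time_s: 4.32
ee_pos: [0.4612, 0.2783, 0.1849]
eef_rot: [-3.135, 0.004, 1.001]
force: [0.0, 0.4, -6.2]
grip_width: 0.0158
```

>>> play_rows([
  {"dx": 0,"dy": 0,"dz": 0,"ax": 0,"ay": 0,"az": 0},
  {"dx": 0,"dy": 0,"dz": 0,"ax": 0,"ay": 0,"az": 0},
  {"dx": 0,"dy": 0,"dz": 0,"ax": 0,"ay": 0,"az": 0},
  {"dx": 0,"dy": 0,"dz": 0,"ax": 0,"ay": 0,"az": 0},
  {"dx": 0,"dy": 0,"dz": 0,"ax": 0,"ay": 0,"az": 0},
])

```text
time_s: 4.73
ee_pos: [0.4604, 0.2784, 0.1856]
eef_rot: [-3.135, 0.003, 1.001]
force: [-0.2, 1.0, -5.7]
grip_width: 0.0157
```

```bash
python3 -c "
from h import *
st()"
```

```text
4.73 [0.4604 0.2784 0.1856] [-179.6    0.2   57.4] F [-0.23  0.96 -5.68] M [-0.11   0.116 -0.018] w 0.0157
```

```bash
cat >> h.py <<'E'
def avg(n=8):
    F=[];M=[];t=[]
    for _ in range(n):
        viewer.camera("wrist");o=ctrl.get_obs();r=R.from_euler('xyz',o['eef_rot']).inv();F.append(o['force']);M.append(r.apply(o['moment']));t.append(o['tau'])
    M=np.array(M);print('F',np.mean(F,0).round(2),'Mtool',M.mean(0).round(4),'sd',M.std(0).round(3),'tau',np.mean(t,0).round(3))
E
python3 -c "
from h import *
st();avg()"
```

```text
4.73 [0.4604 0.2784 0.1856] [-179.6    0.2   57.4] F [-0.23  0.96 -5.68] M [-0.11   0.116 -0.018] w 0.0157
F [-0.02 -0.13 -6.24] Mtool [ 0.0739 -0.0765 -0.0048] sd [0.039 0.033 0.034] tau [ 9.0000e-03 -5.5826e+01 -3.7084e+01  6.2000e-02 -3.8000e-02 -1.0000e-03]
```

>>> play_rows([
  {"dx": 0,"dy": 0,"dz": 0,"ax": 7,"ay": 0,"az": 0},
  {"dx": 0,"dy": 0,"dz": 0,"ax": 7,"ay": 0,"az": 0},
  {"dx": 0,"dy": 0,"dz": 0,"ax": 7,"ay": 0,"az": 0},
  {"dx": 0,"dy": 0,"dz": 0,"ax": 0,"ay": 0,"az": 0},
  {"dx": 0,"dy": 0,"dz": 0,"ax": 0,"ay": 0,"az": 0},
])

```text
time_s: 5.55
ee_pos: [0.4614, 0.2795, 0.1881]
eef_rot: [-2.76, -0.003, 1.004]
force: [-0.6, 0.3, -6.8]
grip_width: 0.0155
```

```bash
python3 -c "
from h import *
st();avg();st()"
```

```text
5.55 [0.4614 0.2795 0.1881] [-158.2   -0.2   57.5] F [-0.55  0.29 -6.78] M [-0.461 -0.541 -0.037] w 0.0155
F [-0.13  0.06 -6.24] Mtool [-0.6756 -0.0871  0.0294] sd [0.03  0.03  0.033] tau [-3.8000e-01 -6.1573e+01 -3.6208e+01  1.3680e+00  1.1120e+00 -3.8000e-02]
5.95 [0.4603 0.2804 0.1888] [-158.1   -0.2   57.7] F [-0.26  0.32 -6.86] M [-0.485 -0.567  0.034] w 0.0159
```

>>> play_rows([
  {"dx": 0,"dy": 0,"dz": 0,"ax": -7,"ay": 0,"az": 0},
  {"dx": 0,"dy": 0,"dz": 0,"ax": -7,"ay": 0,"az": 0},
  {"dx": 0,"dy": 0,"dz": 0,"ax": -7,"ay": 0,"az": 0},
  {"dx": 0,"dy": 0,"dz": 0,"ax": -7,"ay": 0,"az": 0},
  {"dx": 0,"dy": 0,"dz": 0,"ax": -7,"ay": 0,"az": 0},
])

```text
time_s: 6.37
ee_pos: [0.4622, 0.2796, 0.19]
eef_rot: [2.902, -0.01, 1.004]
force: [1.1, -1.9, -6.7]
grip_width: 0.0156
```

>>> play_rows([
  {"dx": 0,"dy": 0,"dz": 0,"ax": -7,"ay": 0,"az": 0},
  {"dx": 0,"dy": 0,"dz": 0,"ax": 0,"ay": 0,"az": 0},
  {"dx": 0,"dy": 0,"dz": 0,"ax": 0,"ay": 0,"az": 0},
  {"dx": 0,"dy": 0,"dz": 0,"ax": 0,"ay": 0,"az": 0},
  {"dx": 0,"dy": 0,"dz": 0,"ax": 0,"ay": 0,"az": 0},
])

```text
time_s: 6.78
ee_pos: [0.4587, 0.2825, 0.1911]
eef_rot: [2.78, -0.013, 1.01]
force: [0.7, -0.6, -6.8]
grip_width: 0.0155
```

```bash
python3 -c "
from h import *
st();avg();st()"
```

```text
6.78 [0.4587 0.2825 0.1911] [159.3  -0.7  57.9] F [ 0.68 -0.6  -6.83] M [ 0.332  0.729 -0.032] w 0.0155
F [ 0.01  0.17 -6.22] Mtool [ 0.7537 -0.1226 -0.0353] sd [0.031 0.027 0.022] tau [ 1.2700e-01 -5.1326e+01 -3.6893e+01 -1.3470e+00 -4.4300e-01 -4.0000e-03]
7.18 [0.4587 0.2823 0.191 ] [159.1  -0.7  57.9] F [-0.04  0.15 -5.9 ] M [ 0.295  0.709 -0.015] w 0.0157
```

>>> play_rows([
  {"dx": 0,"dy": 0,"dz": 0,"ax": 7,"ay": 0,"az": 0},
  {"dx": 0,"dy": 0,"dz": 0,"ax": 7,"ay": 0,"az": 0},
  {"dx": 0,"dy": 0,"dz": 0,"ax": 4,"ay": 0,"az": 0},
  {"dx": 0,"dy": 0,"dz": 0,"ax": 0,"ay": 0,"az": 0},
  {"dx": 0,"dy": 0,"dz": 0,"ax": 0,"ay": 0,"az": 0},
])

```text
time_s: 7.6
ee_pos: [0.459, 0.2827, 0.1914]
eef_rot: [3.101, -0.015, 1.014]
force: [-0.1, -1.0, -6.9]
grip_width: 0.0158
```

```bash
python3 -c "
from h import *
st();avg();st()"
```

```text
7.6 [0.459  0.2827 0.1914] [177.7  -0.8  58.1] F [-0.09 -1.05 -6.91] M [-0.012  0.149  0.01 ] w 0.0158
F [-0.16  0.28 -6.13] Mtool [ 0.1528 -0.1376  0.0055] sd [0.026 0.022 0.031] tau [-3.5300e-01 -5.4426e+01 -3.7416e+01 -6.6000e-02 -1.9500e-01 -1.5000e-02]
8.0 [0.4581 0.2836 0.1915] [177.8  -0.9  58.2] F [ 0.11  0.26 -5.85] M [-0.075  0.215 -0.055] w 0.0155
```

```bash
python3 -c "
from h import *
plan([.4662,.2805,.115],57.3,5)"
```

```text
[ 0  1 15] [ 0.4 -0.2  0.2] | [ 0  1 15] [ 0.4 -0.2  0.2] | [ 0  1 15] [ 0.4 -0.2  0.2] | [ 0  1 15] [ 0.4 -0.2  0.2] | [ 0  2 15] [ 0.4 -0.2  0.2]
```

>>> play_rows([
  {"dx": 0,"dy": 0.002,"dz": 0.015,"ax": 0.4,"ay": -0.1,"az": 0.2},
  {"dx": 0,"dy": 0.002,"dz": 0.015,"ax": 0.4,"ay": -0.1,"az": 0.2},
  {"dx": 0,"dy": 0.002,"dz": 0.015,"ax": 0.4,"ay": 0,"az": 0.2},
  {"dx": 0,"dy": 0.001,"dz": 0.015,"ax": 0.4,"ay": 0,"az": 0.2},
  {"dx": 0,"dy": 0.001,"dz": 0.01,"ax": 0.4,"ay": 0,"az": 0.2},
])

```text
time_s: 8.42
ee_pos: [0.4677, 0.2809, 0.1224]
eef_rot: [3.134, -0.017, 1.0]
force: [0.1, 1.1, -6.6]
grip_width: 0.0154
```

```bash
python3 -c "
from h import *
st();plan([.4662,.2805,.0875],57.3,5)"
```

```text
8.42 [0.4677 0.2809 0.1224] [179.6  -1.   57.3] F [ 0.07  1.1  -6.57] M [-0.033  0.119  0.008] w 0.0154
[0 0 7] [ 0.1 -0.2  0. ] | [0 0 7] [ 0.1 -0.2  0. ] | [0 0 7] [ 0.1 -0.2  0. ] | [0 0 7] [ 0.1 -0.2  0. ] | [0 0 7] [ 0.1 -0.2  0. ]
```

>>> play_rows([
  {"dx": 0,"dy": 0,"dz": 0.01,"ax": 0.1,"ay": -0.1,"az": 0},
  {"dx": 0,"dy": 0,"dz": 0.01,"ax": 0,"ay": -0.1,"az": 0},
  {"dx": 0,"dy": 0,"dz": 0.006,"ax": 0,"ay": -0.1,"az": 0},
  {"dx": 0,"dy": 0,"dz": 0.004,"ax": 0,"ay": -0.1,"az": 0},
  {"dx": 0,"dy": 0,"dz": 0.003,"ax": 0,"ay": 0,"az": 0},
])

```text
time_s: 8.83
ee_pos: [0.4684, 0.281, 0.0863]
eef_rot: [3.135, -0.009, 1.001]
force: [5.6, -18.4, 24.3]
grip_width: 0.0158
```

```bash
python3 -c "
from h import *
st()"
```

```text
8.83 [0.4684 0.281  0.0863] [179.6  -0.5  57.4] F [  5.65 -18.4   24.25] M [-3.108 -0.605  0.004] w 0.0158
```

>>> play_rows([
  {"dx": 0,"dy": 0,"dz": -0.001,"ax": 0,"ay": 0,"az": 0},
  {"dx": 0,"dy": 0,"dz": 0,"ax": 0,"ay": 0,"az": 0},
  {"dx": 0,"dy": 0,"dz": 0,"ax": 0,"ay": 0,"az": 0},
  {"dx": 0,"dy": 0,"dz": 0,"ax": 0,"ay": 0,"az": 0},
  {"dx": 0,"dy": 0,"dz": 0,"ax": 0,"ay": 0,"az": 0},
], claw=0.8)

```text
time_s: 9.25
ee_pos: [0.4706, 0.2824, 0.0908]
eef_rot: [3.13, -0.015, 1.001]
force: [-0.5, 0.9, -0.9]
grip_width: 0.0453
```

>>> play_rows([
  {"dx": 0,"dy": 0,"dz": 0,"ax": 0,"ay": 0,"az": 0},
  {"dx": 0,"dy": 0,"dz": -0.01,"ax": 0,"ay": 0,"az": 0},
  {"dx": 0,"dy": 0,"dz": -0.03,"ax": 0,"ay": 0,"az": 0},
  {"dx": 0,"dy": 0,"dz": -0.03,"ax": 0,"ay": 0,"az": 0},
  {"dx": 0,"dy": 0,"dz": -0.03,"ax": 0,"ay": 0,"az": 0},
])

```text
time_s: 9.67
ee_pos: [0.4664, 0.2807, 0.1906]
eef_rot: [3.136, -0.007, 1.002]
force: [0.0, 0.3, -0.4]
grip_width: 0.0748
```

```bash
python3 -c "
from h import *
st();cv2.imwrite('pics/w2.png',viewer.camera('wrist')[...,::-1]);plan([.455,-.021,.19],97.5,10)"
```

```text
9.67 [0.4664 0.2807 0.1906] [179.7  -0.4  57.4] F [ 0.03  0.34 -0.39] M [-0.08   0.133 -0.018] w 0.0748
[-26  15   1] [ 0.1 -0.1 -4. ] | [-27  13   1] [ 0.1 -0.1 -4. ] | [-28  11   1] [ 0.1 -0.1 -4. ] | [-29   9   1] [ 0.1 -0.1 -4. ] | [-29   7   1] [ 0.1 -0.1 -4. ]
[-30   5   1] [ 0.1 -0.1 -4. ] | [-30   3   1] [ 0.1 -0.1 -4. ] | [-30   1   1] [ 0.1 -0.1 -4. ] | [-30  -1   1] [ 0.1 -0.1 -4. ] | [-30  -3   1] [ 0.1 -0.1 -4. ]
```

View pics/w2.png

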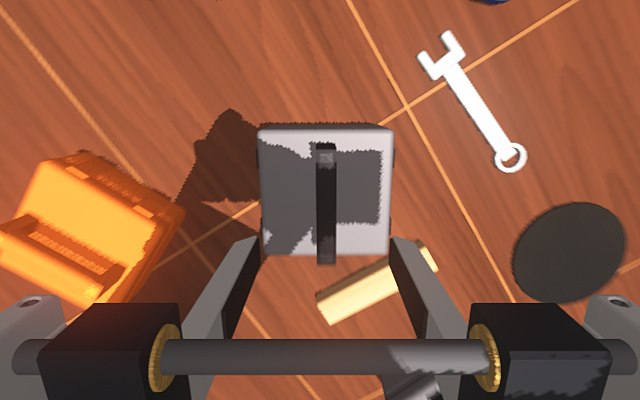

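The first case stands upright where it was, with its bar at column 326. On to the middle case.

>>> play_rows([
  {"dx": -0.026,"dy": 0.015,"dz": 0,"ax": 0,"ay": 0,"az": -4},
  {"dx": -0.027,"dy": 0.013,"dz": 0,"ax": 0,"ay": 0,"az": -4},
  {"dx": -0.028,"dy": 0.011,"dz": 0,"ax": 0,"ay": 0,"az": -4},
  {"dx": -0.029,"dy": 0.009,"dz": 0,"ax": 0,"ay": 0,"az": -4},
  {"dx": -0.029,"dy": 0.007,"dz": 0,"ax": 0,"ay": 0,"az": -4},
])

```text
time_s: 10.13
ee_pos: [0.4614, 0.1314, 0.2032]
eef_rot: [3.117, -0.017, 1.37]
force: [0.6, -0.2, 0.2]
grip_width: 0.0749
```

>>> play_rows([
  {"dx": -0.03,"dy": 0.005,"dz": 0,"ax": 0,"ay": 0,"az": -4},
  {"dx": -0.03,"dy": 0.003,"dz": 0,"ax": 0,"ay": 0,"az": -4},
  {"dx": -0.03,"dy": 0.001,"dz": 0,"ax": 0,"ay": 0,"az": -4},
  {"dx": -0.03,"dy": -0.001,"dz": 0,"ax": 0,"ay": 0,"az": -4},
  {"dx": -0.025,"dy": -0.003,"dz": 0,"ax": 0,"ay": 0,"az": -4},
])

```text
time_s: 10.55
ee_pos: [0.4565, -0.0215, 0.2055]
eef_rot: [3.107, -0.006, 1.738]
force: [-0.3, 0.4, 0.7]
grip_width: 0.0752
```

```bash
python3 -c "
from h import *
st();plan([.455,-.02,.165],97.5,5)"
```

```text
10.55 [ 0.4565 -0.0215  0.2055] [178.   -0.3  99.6] F [-0.32  0.41  0.68] M [-0.019  0.084  0.029] w 0.0752
[ 0 -1  8] [ 0.4 -0.1  0.4] | [0 0 8] [ 0.4 -0.1  0.4] | [0 0 8] [ 0.4 -0.1  0.4] | [0 0 8] [ 0.4 -0.1  0.4] | [0 0 8] [ 0.4 -0.1  0.4]
```

>>> play_rows([
  {"dx": 0,"dy": 0,"dz": 0.005,"ax": 0.4,"ay": -0.1,"az": 0.4},
  {"dx": 0,"dy": 0,"dz": 0.005,"ax": 0.4,"ay": 0,"az": 0.4},
  {"dx": 0,"dy": 0,"dz": 0.005,"ax": 0.4,"ay": 0,"az": 0.4},
  {"dx": 0,"dy": 0,"dz": 0.005,"ax": 0.4,"ay": 0,"az": 0.4},
  {"dx": 0,"dy": 0,"dz": 0,"ax": 0.4,"ay": 0,"az": 0.4},
])

```text
time_s: 10.97
ee_pos: [0.4569, -0.024, 0.1861]
eef_rot: [3.141, -0.003, 1.699]
force: [0.7, 0.9, -1.0]
grip_width: 0.0749
```

```bash
python3 -c "
from h import *
st();T=tcp();im=viewer.camera('wrist')[...,::-1];cv2.imwrite('pics/w3.png',im);np.save('w3.npy',T)"
```

```text
10.97 [ 0.4569 -0.024   0.1861] [180.   -0.2  97.3] F [ 0.71  0.9  -0.99] M [-0.065  0.058 -0.015] w 0.0749
```

View pics/w3.png

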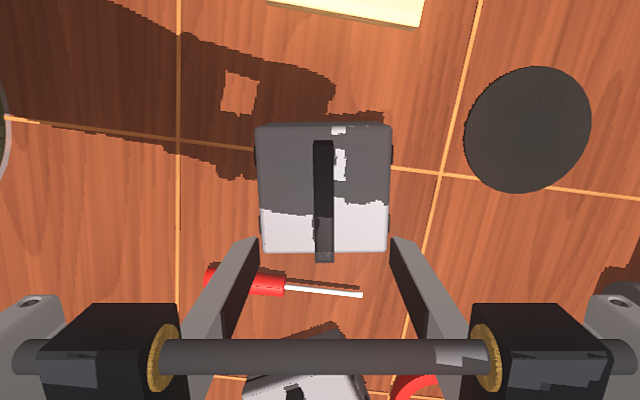

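The middle case is square under the jaws, with its bar at column 323, rows 140–262. Descending.

>>> play_rows([
  {"dx": 0,"dy": 0,"dz": 0.022,"ax": 0,"ay": 0,"az": 0},
  {"dx": 0,"dy": 0,"dz": 0.022,"ax": 0,"ay": 0,"az": 0},
  {"dx": 0,"dy": 0,"dz": 0.022,"ax": 0,"ay": 0,"az": 0},
  {"dx": 0,"dy": 0,"dz": 0.02,"ax": 0,"ay": 0,"az": 0},
  {"dx": 0,"dy": 0,"dz": 0.01,"ax": 0,"ay": 0,"az": 0},
])

```text
time_s: 11.43
ee_pos: [0.4596, -0.0203, 0.0899]
eef_rot: [3.136, -0.002, 1.701]
force: [1.0, -0.3, -1.3]
grip_width: 0.0752
```

```bash
python3 -c "
from h import *
st();plan([.457,-.02,.0855],97.5,5)"
```

```text
11.43 [ 0.4596 -0.0203  0.0899] [ 1.797e+02 -1.000e-01  9.750e+01] F [ 1.04 -0.31 -1.35] M [-0.072  0.066  0.013] w 0.0752
[ 0 -1  1] [ 0.1 -0.  -0. ] | [ 0 -1  1] [ 0.1 -0.  -0. ] | [ 0 -1  1] [ 0.1 -0.  -0. ] | [ 0 -1  1] [ 0.1 -0.  -0. ] | [ 0 -1  1] [ 0.1 -0.  -0. ]
```

>>> play_rows([
  {"dx": 0,"dy": -0.001,"dz": 0.002,"ax": 0,"ay": 0,"az": 0},
  {"dx": 0,"dy": -0.001,"dz": 0.002,"ax": 0,"ay": 0,"az": 0},
  {"dx": 0,"dy": 0,"dz": 0,"ax": 0,"ay": 0,"az": 0},
  {"dx": 0,"dy": 0,"dz": 0,"ax": 0,"ay": 0,"az": 0},
  {"dx": 0,"dy": 0,"dz": 0,"ax": 0,"ay": 0,"az": 0},
], claw=0, squeeze=45)

```text
time_s: 11.85
ee_pos: [0.4575, -0.0187, 0.0855]
eef_rot: [3.138, -0.002, 1.703]
force: [-0.6, 0.0, 0.8]
grip_width: 0.0453
```

>>> play_rows([
  {"dx": 0,"dy": 0,"dz": 0,"ax": 0,"ay": 0,"az": 0},
  {"dx": 0,"dy": 0,"dz": 0,"ax": 0,"ay": 0,"az": 0},
  {"dx": 0,"dy": 0,"dz": 0,"ax": 0,"ay": 0,"az": 0},
  {"dx": 0,"dy": 0,"dz": 0,"ax": 0,"ay": 0,"az": 0},
  {"dx": 0,"dy": 0,"dz": 0,"ax": 0,"ay": 0,"az": 0},
])

```text
time_s: 12.27
ee_pos: [0.4578, -0.0188, 0.0873]
eef_rot: [3.136, -0.002, 1.703]
force: [-0.4, 0.2, -6.5]
grip_width: 0.0158
```

```bash
python3 -c "
from h import *
st();avg(2);st()"
```

```text
12.27 [ 0.4578 -0.0188  0.0873] [ 1.797e+02 -1.000e-01  9.760e+01] F [-0.38  0.24 -6.55] M [-0.062  0.003 -0.009] w 0.0158
F [ 0.38 -0.28 -6.06] Mtool [ 0.0562 -0.0533  0.0174] sd [0.021 0.01  0.008] tau [-1.5000e-02 -4.7170e+01 -3.1276e+01  2.6000e-02  1.3000e-01 -1.0000e-03]
12.37 [ 0.4579 -0.0188  0.087 ] [ 1.797e+02 -1.000e-01  9.760e+01] F [ 0.16 -0.02 -5.99] M [-0.073  0.068 -0.026] w 0.0158
```

>>> play_rows([
  {"dx": 0,"dy": 0,"dz": -0.01,"ax": 0,"ay": 0,"az": 0},
  {"dx": 0,"dy": 0,"dz": -0.02,"ax": 0,"ay": 0,"az": 0},
  {"dx": 0,"dy": 0,"dz": -0.025,"ax": 0,"ay": 0,"az": 0},
  {"dx": 0,"dy": 0,"dz": -0.025,"ax": 0,"ay": 0,"az": 0},
  {"dx": 0,"dy": 0,"dz": -0.02,"ax": 0,"ay": 0,"az": 0},
])

```text
time_s: 12.78
ee_pos: [0.4542, -0.0186, 0.1875]
eef_rot: [-3.135, -0.005, 1.703]
force: [0.0, 0.4, -5.4]
grip_width: 0.0158
```

>>> play_rows([
  {"dx": 0,"dy": 0,"dz": 0,"ax": 0,"ay": 0,"az": 0},
  {"dx": 0,"dy": 0,"dz": 0,"ax": 0,"ay": 0,"az": 0},
  {"dx": 0,"dy": 0,"dz": 0,"ax": 0,"ay": 0,"az": 0},
  {"dx": 0,"dy": 0,"dz": 0,"ax": 0,"ay": 0,"az": 0},
  {"dx": 0,"dy": 0,"dz": 0,"ax": 0,"ay": 0,"az": 0},
])

```text
time_s: 13.2
ee_pos: [0.4544, -0.0186, 0.1889]
eef_rot: [-3.138, -0.004, 1.703]
force: [0.8, -0.1, -6.7]
grip_width: 0.0153
```

```bash
python3 -c "
from h import *
st();avg();st()"
```

```text
13.2 [ 0.4544 -0.0186  0.1889] [-179.8   -0.3   97.6] F [ 0.85 -0.08 -6.69] M [-0.096  0.039 -0.019] w 0.0153
F [ 0.11 -0.09 -6.06] Mtool [ 0.0519 -0.0531 -0.0026] sd [0.029 0.019 0.02 ] tau [ 0.0000e+00 -4.3333e+01 -3.6259e+01  6.6000e-02  3.2000e-02 -0.0000e+00]
13.6 [ 0.4548 -0.0187  0.1899] [-179.9   -0.2   97.6] F [ 0.64 -0.39 -6.27] M [-0.028  0.036 -0.028] w 0.0156
```

>>> play_rows([
  {"dx": 0,"dy": 0,"dz": 0,"ax": 7,"ay": 0,"az": 0},
  {"dx": 0,"dy": 0,"dz": 0,"ax": 7,"ay": 0,"az": 0},
  {"dx": 0,"dy": 0,"dz": 0,"ax": 7,"ay": 0,"az": 0},
  {"dx": 0,"dy": 0,"dz": 0,"ax": 0,"ay": 0,"az": 0},
  {"dx": 0,"dy": 0,"dz": 0,"ax": 0,"ay": 0,"az": 0},
])

```text
time_s: 14.02
ee_pos: [0.4551, -0.0188, 0.1901]
eef_rot: [-2.762, -0.003, 1.702]
force: [-0.0, -0.3, -5.9]
grip_width: 0.0153
```

```bash
python3 -c "
from h import *
st();avg();st()"
```

```text
14.02 [ 0.4551 -0.0188  0.1901] [-158.3   -0.2   97.5] F [-0.   -0.29 -5.93] M [ 0.017 -0.611  0.024] w 0.0153
F [-0.37  0.11 -5.47] Mtool [-0.549  -0.0254  0.0334] sd [0.022 0.021 0.025] tau [ 8.4000e-02 -5.5085e+01 -3.5123e+01 -2.5600e-01  1.6050e+00 -1.8000e-02]
14.42 [ 0.4543 -0.019   0.1913] [-1.583e+02 -1.000e-01  9.750e+01] F [-0.82  0.32 -5.02] M [ 0.024 -0.592  0.021] w 0.0154
```

>>> play_rows([
  {"dx": 0,"dy": 0,"dz": 0,"ax": -7,"ay": 0,"az": 0},
  {"dx": 0,"dy": 0,"dz": 0,"ax": -7,"ay": 0,"az": 0},
  {"dx": 0,"dy": 0,"dz": 0,"ax": -7,"ay": 0,"az": 0},
  {"dx": 0,"dy": 0,"dz": 0,"ax": -7,"ay": 0,"az": 0},
  {"dx": 0,"dy": 0,"dz": 0,"ax": -7,"ay": 0,"az": 0},
])

```text
time_s: 14.83
ee_pos: [0.4552, -0.019, 0.1907]
eef_rot: [2.899, -0.001, 1.701]
force: [1.0, 0.1, -6.2]
grip_width: 0.0158
```

>>> play_rows([
  {"dx": 0,"dy": 0,"dz": 0,"ax": -7,"ay": 0,"az": 0},
  {"dx": 0,"dy": 0,"dz": 0,"ax": 0,"ay": 0,"az": 0},
  {"dx": 0,"dy": 0,"dz": 0,"ax": 0,"ay": 0,"az": 0},
  {"dx": 0,"dy": 0,"dz": 0,"ax": 0,"ay": 0,"az": 0},
  {"dx": 0,"dy": 0,"dz": 0,"ax": 0,"ay": 0,"az": 0},
])

```text
time_s: 15.25
ee_pos: [0.4518, -0.0195, 0.1919]
eef_rot: [2.777, 0.001, 1.699]
force: [0.5, 0.4, -5.3]
grip_width: 0.0159
```

```bash
python3 -c "
from h import *
st();avg();st()"
```

```text
15.25 [ 0.4518 -0.0195  0.1919] [1.591e+02 1.000e-01 9.730e+01] F [ 0.5   0.44 -5.32] M [-0.097  0.605  0.002] w 0.0159
F [ 0.19  0.13 -5.52] Mtool [ 0.6385 -0.0252 -0.0308] sd [0.023 0.018 0.021] tau [-1.2000e-02 -3.1044e+01 -3.7013e+01  4.6700e-01 -1.3340e+00  3.7000e-02]
15.65 [ 0.4515 -0.0194  0.1914] [1.59e+02 1.00e-01 9.73e+01] F [ 0.45  1.16 -5.61] M [-0.096  0.62  -0.02 ] w 0.0157
```

>>> play_rows([
  {"dx": 0,"dy": 0,"dz": 0,"ax": 7,"ay": 0,"az": 0},
  {"dx": 0,"dy": 0,"dz": 0,"ax": 7,"ay": 0,"az": 0},
  {"dx": 0,"dy": 0,"dz": 0,"ax": 4,"ay": 0,"az": 0},
  {"dx": 0,"dy": 0,"dz": 0,"ax": 0,"ay": 0,"az": 0},
  {"dx": 0,"dy": 0,"dz": 0,"ax": 0,"ay": 0,"az": 0},
])

```text
time_s: 16.07
ee_pos: [0.4514, -0.0196, 0.1913]
eef_rot: [3.101, 0.003, 1.697]
force: [-0.5, -0.7, -5.5]
grip_width: 0.0159
```

```bash
python3 -c "
from h import *
st();avg();st()"
```

```text
16.07 [ 0.4514 -0.0196  0.1913] [177.6   0.2  97.2] F [-0.5  -0.67 -5.54] M [-0.008 -0.009 -0.036] w 0.0159
F [-0.    0.05 -5.72] Mtool [ 0.0624 -0.0208  0.0135] sd [0.021 0.036 0.024] tau [ 9.6000e-02 -4.0679e+01 -3.6573e+01  5.5000e-02 -5.9000e-02  1.0000e-02]
16.47 [ 0.4507 -0.0199  0.1918] [177.7   0.2  97.2] F [ 0.4   0.7  -4.95] M [-0.027  0.028 -0.02 ] w 0.0154
```

Tipping a hanging case sends a loose part to the raised-lever side, so its moment swing should shrink. The middle case fits that, in both the torque hysteresis and the smaller swing, and the first case does not. I'll repeat with another shake of the middle case and a reading at +2° after a + tilt.

>>> play_rows([
  {"dx": 0,"dy": 0,"dz": 0,"ax": 7,"ay": 0,"az": 0},
  {"dx": 0,"dy": 0,"dz": 0,"ax": 7,"ay": 0,"az": 0},
  {"dx": 0,"dy": 0,"dz": 0,"ax": 7,"ay": 0,"az": 0},
  {"dx": 0,"dy": 0,"dz": 0,"ax": 3,"ay": 0,"az": 0},
  {"dx": 0,"dy": 0,"dz": 0,"ax": 0,"ay": 0,"az": 0},
])

```text
time_s: 16.88
ee_pos: [0.4506, -0.0203, 0.1936]
eef_rot: [-2.752, 0.005, 1.695]
force: [-0.0, -0.9, -7.4]
grip_width: 0.0158
```

>>> play_rows([
  {"dx": 0,"dy": 0,"dz": 0,"ax": 0,"ay": 0,"az": 0},
  {"dx": 0,"dy": 0,"dz": 0,"ax": 0,"ay": 0,"az": 0},
  {"dx": 0,"dy": 0,"dz": 0,"ax": -7,"ay": 0,"az": 0},
  {"dx": 0,"dy": 0,"dz": 0,"ax": -7,"ay": 0,"az": 0},
  {"dx": 0,"dy": 0,"dz": 0,"ax": -5,"ay": 0,"az": 0},
])

```text
time_s: 17.3
ee_pos: [0.4513, -0.0201, 0.1912]
eef_rot: [-3.099, 0.004, 1.695]
force: [0.8, 0.3, -5.8]
grip_width: 0.0158
```

```bash
python3 -c "
from h import *
viewer.camera('wrist');viewer.camera('wrist');st();avg(10);st()"
```

```text
17.4 [ 0.4503 -0.0203  0.1919] [-177.4    0.2   97.1] F [-0.75 -0.56 -6.06] M [-0.015  0.133 -0.013] w 0.0156
F [ 0.22 -0.23 -6.16] Mtool [ 0.0566 -0.0213 -0.0028] sd [0.034 0.025 0.03 ] tau [-9.7000e-02 -4.5346e+01 -3.5758e+01  3.1000e-02  5.4000e-02 -2.7000e-02]
17.9 [ 0.4517 -0.02    0.1905] [-177.     0.2   97.1] F [ 0.07 -0.13 -6.96] M [-0.003  0.038 -0.024] w 0.0154
```

>>> play_rows([
  {"dx": 0,"dy": 0,"dz": 0,"ax": -7,"ay": 0,"az": 0},
  {"dx": 0,"dy": 0,"dz": 0,"ax": -7,"ay": 0,"az": 0},
  {"dx": 0,"dy": 0,"dz": 0,"ax": -7,"ay": 0,"az": 0},
  {"dx": 0,"dy": 0,"dz": 0,"ax": -3,"ay": 0,"az": 0},
  {"dx": 0,"dy": 0,"dz": 0,"ax": 0,"ay": 0,"az": 0},
])

```text
time_s: 18.32
ee_pos: [0.4517, -0.0199, 0.1887]
eef_rot: [2.764, 0.004, 1.695]
force: [-8.0, -1.2, -6.2]
grip_width: 0.0159
```

>>> play_rows([
  {"dx": 0,"dy": 0,"dz": 0,"ax": 0,"ay": 0,"az": 0},
  {"dx": 0,"dy": 0,"dz": 0,"ax": 0,"ay": 0,"az": 0},
  {"dx": 0,"dy": 0,"dz": 0,"ax": 7,"ay": 0,"az": 0},
  {"dx": 0,"dy": 0,"dz": 0,"ax": 7,"ay": 0,"az": 0},
  {"dx": 0,"dy": 0,"dz": 0,"ax": 5,"ay": 0,"az": 0},
])

```text
time_s: 18.73
ee_pos: [0.4504, -0.0207, 0.1894]
eef_rot: [3.115, 0.007, 1.692]
force: [-0.3, 0.7, -5.8]
grip_width: 0.0153
```

```bash
python3 -c "
from h import *
viewer.camera('wrist');viewer.camera('wrist');st();avg(10);st()"
```

```text
18.83 [ 0.4514 -0.0203  0.1885] [178.3   0.3  97.1] F [ 0.49  0.5  -5.4 ] M [ 0.001 -0.064 -0.059] w 0.0158
F [ 0.11 -0.1  -5.73] Mtool [ 0.0414 -0.0079 -0.009 ] sd [0.033 0.019 0.033] tau [ 1.4600e-01 -4.0554e+01 -3.6822e+01  6.0000e-03  7.3000e-02  5.1000e-02]
19.33 [ 0.4495 -0.0206  0.1888] [178.    0.3  97. ] F [-0.51 -0.42 -5.28] M [0.002 0.045 0.06 ] w 0.0156
```

The loose part shows clearly. At +2.8° the tool-x moment is .057, and at −1.9° it is .041, where a packed case would differ by about .147. The roughly .16 shift matches 260 g moving 64 mm. There was also an 8 N knock, and the first case showed no such shift. Moving to the pad.

```bash
python3 -c "
from h import *
for f,p in (('w3',(528,130)),('w1',(573,247)),('w2',None)):
  if p: print(wcast(np.load(f+'.npy'),p,.004).round(4))
for p in [(324,140),(323,262)]: print(wcast(np.load('w3.npy'),p,.104).round(4))
plan([.655,.052,.238],97,10)"
```

```text
[0.6583 0.0562 0.004 ]
[0.661  0.0578 0.004 ]
[0.4501 0.0307 0.104 ]
[ 0.462  -0.0687  0.104 ]
[ 5 21 -4] [0.2 0.  0. ] | [ 5 21 -4] [0.2 0.  0. ] | [ 5 21 -4] [0.2 0.  0. ] | [ 5 21 -4] [0.2 0.  0. ] | [ 5 21 -4] [0.2 0.  0. ]
[ 5 21 -5] [0.2 0.  0. ] | [ 5 21 -5] [0.2 0.  0. ] | [ 5 21 -5] [0.2 0.  0. ] | [ 5 21 -5] [0.2 0.  0. ] | [ 5 21 -5] [0.2 0.  0. ]
```

>>> play_rows([
  {"dx": 0.002,"dy": 0.01,"dz": -0.01,"ax": 0.2,"ay": 0,"az": 0},
  {"dx": 0.005,"dy": 0.02,"dz": -0.01,"ax": 0.2,"ay": 0,"az": 0},
  {"dx": 0.005,"dy": 0.022,"dz": -0.008,"ax": 0.2,"ay": 0,"az": 0},
  {"dx": 0.005,"dy": 0.022,"dz": -0.005,"ax": 0.2,"ay": 0,"az": 0},
  {"dx": 0.005,"dy": 0.022,"dz": -0.005,"ax": 0.2,"ay": 0,"az": 0},
])

```text
time_s: 19.75
ee_pos: [0.5409, 0.013, 0.2307]
eef_rot: [3.125, 0.005, 1.69]
force: [-0.9, 0.4, -5.4]
grip_width: 0.0156
```

>>> play_rows([
  {"dx": 0.005,"dy": 0.022,"dz": -0.002,"ax": 0.2,"ay": 0,"az": 0},
  {"dx": 0.005,"dy": 0.022,"dz": -0.002,"ax": 0.2,"ay": 0,"az": 0},
  {"dx": 0.005,"dy": 0.022,"dz": -0.002,"ax": 0.2,"ay": 0,"az": 0},
  {"dx": 0.005,"dy": 0.02,"dz": -0.002,"ax": 0.2,"ay": 0,"az": 0},
  {"dx": 0.003,"dy": 0.01,"dz": 0,"ax": 0,"ay": 0,"az": 0},
])

```text
time_s: 20.17
ee_pos: [0.6392, 0.0496, 0.2408]
eef_rot: [3.136, 0.005, 1.69]
force: [0.1, -0.4, -5.4]
grip_width: 0.0156
```

```bash
python3 -c "
from h import *
st();plan([.659,.055,.2375],97,5)"
```

```text
20.17 [0.6392 0.0496 0.2408] [179.7   0.3  96.8] F [ 0.09 -0.37 -5.4 ] M [-0.002  0.05  -0.007] w 0.0156
[1 4 1] [ 0.1  0.1 -0. ] | [1 4 1] [ 0.1  0.1 -0. ] | [1 4 1] [ 0.1  0.1 -0. ] | [1 4 1] [ 0.1  0.1 -0. ] | [1 4 1] [ 0.1  0.1 -0. ]
```

>>> play_rows([
  {"dx": 0.001,"dy": 0.005,"dz": 0.001,"ax": 0,"ay": 0.1,"az": 0},
  {"dx": 0.001,"dy": 0.005,"dz": 0.001,"ax": 0,"ay": 0.1,"az": 0},
  {"dx": 0.001,"dy": 0.004,"dz": 0.001,"ax": 0,"ay": 0.1,"az": 0},
  {"dx": 0,"dy": 0.003,"dz": 0,"ax": 0,"ay": 0,"az": 0},
  {"dx": 0,"dy": 0,"dz": 0,"ax": 0,"ay": 0,"az": 0},
])

```text
time_s: 20.58
ee_pos: [0.6571, 0.0551, 0.2357]
eef_rot: [3.139, -0.001, 1.691]
force: [0.2, -0.5, -6.0]
grip_width: 0.0155
```

>>> play_rows([
  {"dx": 0,"dy": 0,"dz": 0,"ax": 0,"ay": 0,"az": 0},
  {"dx": 0,"dy": 0,"dz": 0,"ax": 0,"ay": 0,"az": 0},
  {"dx": 0,"dy": 0,"dz": 0,"ax": 0,"ay": 0,"az": 0},
  {"dx": 0,"dy": 0,"dz": 0,"ax": 0,"ay": 0,"az": 0},
  {"dx": 0,"dy": 0,"dz": 0,"ax": 0,"ay": 0,"az": 0},
])

```text
time_s: 21.0
ee_pos: [0.6561, 0.0543, 0.2366]
eef_rot: [3.138, -0.001, 1.69]
force: [0.2, 0.7, -5.8]
grip_width: 0.0155
```

```bash
python3 -c "
from h import *
a=[viewer.camera(n)[...,::-1] for n in ('top','scene')]
st()
cv2.imwrite('pics/f.png',np.vstack([cv2.resize(a[0][90:290,140:480],(680,400))[:300],a[1][100:400,:640][:, :].copy() if 0 else cv2.copyMakeBorder(a[1][100:400],0,0,0,40,0)]))"
```

```text
21.1 [0.6562 0.0543 0.2365] [179.8  -0.   96.8] F [-1.01  0.04 -5.43] M [-0.125  0.045 -0.028] w 0.0152
```

View pics/f.png

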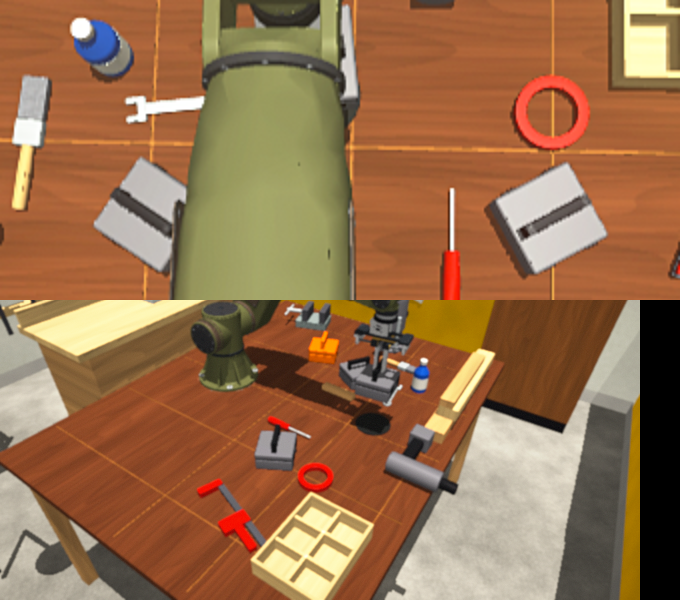

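The held case hangs level over the pad (scene crop, about (372,380) above the pad at (373,424)). The first case stands upright in its place (top crop, (150,215)), and the bystanders are where they were. Handing in.

```bash
python3 -c "
from h import *
st();print(workorder.hand_in());st()"
```

```text
21.1 [0.6562 0.0543 0.2365] [179.8  -0.   96.8] F [-1.01  0.04 -5.43] M [-0.125  0.045 -0.028] w 0.0152
the job is handed in; nothing more can be done
None
the job is handed in; nothing more can be done
```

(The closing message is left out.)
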